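Open the honing box and square up its sharpening plates

TASK

I want to sharpen the chisels. Take the sliding lid off the wooden honing box - its front end is caught behind the stop lip, so lift that end over the lip by the finger hole and draw the lid out of its grooves - and lay it flat on the bench. The three sharpening plates in the box have slid apart: knock them square and flush, all hard up against the end wall away from the lip, and leave everything else where it is.

Things in the scene. Friction and masses are not known exactly. Their poses are not given: they have to be found in the camera images.
- honing_box: Open-topped brown wooden box, 220 long (x) x 84 wide (y), screwed down by a low steel bracket at the middle of each long side (reaching 59 from the centre line, 24 high): it cannot move. Origin: centre of its underside on the bench; -x points to the front end, where the lid leaves; z up. Well: x -101 to +101, y -31 to +31, floor 6 above the bench.
- lip (a point): Middle of the front wall's outer top edge: box x -110, 46 above the bench. The wall is 9 thick (x -110 to -101) and its top is the stop lip: it stands 6 above the ledges (40 above the bench) on which the lid lies, between cheeks 73 apart. Straight ahead of the lip the bench is clear for 230.
- end_wall (a point): Middle of the foot of the end wall's inner face, on the well's floor: box x +101. The wall is 9 thick and 57 high.
- keepers (a point): Midway between the front ends of two dark keeper strips on top of the box's long sides (box x -10 to +101, undersides 52, tops 57 above the bench, 61 clear between them). They hold down the rear half of the lid: with the lid home its front end rises at most about 10; less than 6 and it meets the lip, more and it jams under the strips. The front half of the box is open above.
- lid: Loose pale wooden lid, 196 long (x) x 70 wide (y) x 6 thick, about 80 g, lying in the grooves with about 3 of play at each end. Origin: centre of its underside; -x points to its front end (with the hole); it starts parallel to the box. Drawn 100 forwards it still rests on the lip, its front 85 free beyond the box; drawn about 110 it is clear of the keeper strips and may tip over the lip.
- finger_hole (a point): Centre of the lid's finger hole, on its top face, 59 from the lid's centre towards its front end. The hole goes right through, 38 long (x) x 44 wide (y); the strip of lid in front of it is 20 long. Under the hole the well is empty, but for up to 6 of a plate's end below its rear edge. A fingertip that reaches below the lid's underside meets the front wall after about 20 of travel, unless it is above the lip.
- plate_blue: Lowest of three loose sharpening plates stacked in the well: 110 long (x) x 56 wide (y) x 6 thick, 120 g, steel face up, blue base. Origin: centre of its underside. It starts with its x about parallel to the box's and its end 6 to 34 short of the end wall; against the wall its origin is at x = +46 in the box.
- plate_red: Middle plate, same size, red base; 6 to 34 short of the end wall at the start.
- plate_green: Top plate, same size, green base; 6 to 34 short of the end wall at the start. The stack is 18 high, its top 24 above the bench.
- chisel_wide: Bystander: wide chisel with a brown wooden handle, 256 long, behind the box, at the end of the red toolbox.
- mug: Bystander: dark green mug, 96 high, behind the box.
- paint_brush: Bystander: paint brush with a red handle, 237 long, lying near the bench's left edge.
- lid_front (a point): Middle of the lid's front edge, at its underside, 98 from the lid's centre.
- sanding_block: Bystander: pale sanding block, 106 x 60 x 32 high, lying in front of the left end of the red toolbox.

How it is judged:
On the way, in this order (a step that is already met when the one before it is completed fails the run):
1. the lid's front end has been lifted over the stop lip and drawn at least 15 mm beyond it (x of lid_front in the frame of honing_box below -0.125 m and z of lid_front in the frame of honing_box above 0.04 m), for 0.1 s.
2. the lid is out of the grooves and lies flat on the bench (height (world z) of lid below 0.012 m and angle between the z axis of lid and the z axis of honing_box, either way round below 0.1 rad), for 0.2 s.
At the end, for the whole second after the job is handed in: The lid lies flat on the bench (within 0.1 rad, its origin less than 12 mm above the bench), at rest. All three plates lie flat in the box, within 3 mm of the end wall and square with the box within 0.04 rad, at rest (all of step 2 and linear speed of each of lid, plate_blue, plate_red, plate_green below 0.02 m/s and x of each of plate_blue, plate_red, plate_green in the frame of honing_box above 0.043 m and z of each of plate_blue, plate_red, plate_green in the frame of honing_box below 0.021 m and angle between the x axis of each of plate_blue, plate_red, plate_green and the x axis of honing_box, either way round below 0.04 rad and angle between each of plate_blue, plate_red, plate_green's own z axis and vertical below 0.06 rad); the robot touches nothing.
It fails at once if a bystander (the wide chisel, mug, sanding block or paint brush) is moved by more than 25 mm (distance of any of chisel_wide, mug, sanding_block, paint_brush from where it was at the start of the episode above 0.025 m).
It also fails if it takes over 58 s, if anything falls off the work surface, if the arm or the gripper's body presses on something with over 40 N, if the wrist force passes 120 N, or if a joint passes its speed limit or range.

ROBOT

A 7-joint arm with a two-finger parallel gripper is mounted at the origin on a cart in front of the work surface, level with it; the furniture and walls round the work are solid. World frame = base frame: x ahead of the robot, y to its left, z up, the work surface at z = 0. Lengths are in m, angles in rad, forces in N, time in s.
With the tool pointing down it reaches from about 0.425 to 0.875 m from the base axis. Payload 8.4 kg.
Tool frame: the origin (TCP) lies at the very end of the fingers, on their centre line; the grasp point (between the pads) lies 19 mm behind it; z points along the fingers, y is the line along which they close (so a half turn about z gives the same grasp; the last joint's range is limited). The gripper opens to 85 mm and grips with 20 to 120 N. Pads are 22 mm wide; open, the fingers measure 114 mm over their backs; the gripper's body (76 mm by 85 mm) begins 54 mm behind the grasp point. The pads swing forward as they close: fully open they stand 13 mm farther back than shut.
Start: joints at [1.093, 0.333, 0.04, 1.465, -0.013, 1.343, -0.059], TCP at [0.24, -0.604, 0.231] pointing down, gripper open.
Joint ranges: [-2.58, 2.58], [-0.38, 2.09], [-1.3, 1.39], [0.25, 2.4], [-1.5, 4.64], [0.08, 2.09], [-2.65, 2.65]. Speed limits (rad/s): [2.22, 2.22, 2.79, 2.79, 3.14, 3.14, 3.14].

INTERFACE

Orientations are given as a unit quaternion [w, x, y, z].
In Python, from bench import bot, read_camera, camera_model, workorder, find_in, regions_of gives the robot as it stands. The module is installed in compiled form; this text tells all that it offers.
- The arm moves only by the tool drive_tool, never from a script. Its argument "deltas" is a list of rows, each an object of numbers: "tx", "ty", "tz": the shift along the tool's x, y, z in mm; "wx", "wy", "wz": the turn, a rotation vector about the tool's x, y, z in rad. In form: [{"tx": .., "ty": .., "tz": .., "wx": .., "wy": .., "wz": ..}, ...]. A call has 1 to 20 rows; each row is the pose to reach, as a shift and turn from the pose commanded when the call began, along the tool's axes at that moment; what a row does not reach only later rows make up. A row lasts 1/8 s, in which the tool goes at most 62.5 mm and 10.7 degrees, less where a joint would pass 70% of its speed; a pose out of reach is approached as far as the arm can. A call with a gripper value outside its range is refused whole. "grip" is the finger opening in mm, from 0 to 85.4, set as the call begins (left out, the last holds). The fingers move at their own pace and stop on an object; "squeeze" is the grip in N (left out, the last holds). Time passes only in rows, so rows that repeat a pose let the fingers close. It gives the time, the measured TCP pose, the force, the opening and the grip force at its end, in the units of the state.
- bot.get_obs(): the state, without advancing time (a new reading comes with each control period).
- read_camera(name): name is "scene" or "top"; returns the picture (384x512x3 uint8, red, green, blue); there is no depth.
- camera_model(name): a dict with "vfov" (degrees; the focal length in pixels is half the picture's height over the tangent of half this angle, whatever the lens; pixels are square), "cx", "cy" (the principal point, pixels), "R" (3x3) and "t" (3): a world point X has camera coordinates R X + t. Camera axes: x right, y down, z forward; pixel columns grow to the right and rows downward; lengths in m; the calibration is good to about 2 mm. A picture is of the moment at which its call begins. camera_model takes no time and is no camera call.
- workorder.job_done(): hands the job in; it is judged then, once.
Trained networks look in the newest picture that a camera, given by its name, has taken for a name from the list of things; names that differ only in an ending like _2 or _b are one class to them, and where a whole thing is asked for, a point or a joint stands for the part that bears it (a point fixed in the world has none). Each returns a list of dicts, best first, with "confidence" (0 to 1); they miss things now and then, are a little off and sometimes report something else, mostly with a low value. They report only what shows in the picture. A call takes as long as a camera call.
- find_in(label, camera): "rect" ([left, top, right, bottom] in pixels, round what is visible of it).
- regions_of(label, camera): "pixels" (384x512 bool, what is visible of it) and "rect" ([left, top, right, bottom] in pixels, round what is visible of it).
The state is a dict: "t": time; "q": joint angles; "qd": joint speeds; "tau": joint torques, N m; "position": TCP position; "tool_rot": TCP orientation; "wrist_force": force on the tool from outside, world axes, zero at the start; "wrist_torque": the same for the moment, N m; "finger_gap": opening from 0.0 (shut) to 1.0 (fully open); "gripper_force": force on a finger pad.
Only numpy, scipy, OpenCV 4.12 (cv2) and the standard library are available. Lean on these libraries where they do the work, as an engineer would, in place of code of your own. Each camera call takes 0.05 s, during which the arm holds its last target. There are 200 camera calls.

## Working session

There is one attempt and no reset: what is moved stays moved. The work goes in short steps, Python scripts to look and compute and a tool call to move; the robot and the scene stay as the last step left them, time stands still between calls to the robot, and variables do not carry over. Pictures are saved under pics/ and viewed, at most 10 in all, crops included, and the job is handed in when it is done.

Besides the shell and the picture viewer there is one more tool, called by a JSON object that holds its "fn" and its "kwargs". drive_tool: Moves the arm, as the interface text tells. Its arguments: {"type":"object","properties":{"deltas":{"type":"array"},"grip":{"type":"number"},"squeeze":{"type":"number"}},"required":["deltas"]}

```bash
mkdir -p pics
cat > h.py <<'E'
import numpy as np, cv2
from bench import bot, read_camera, camera_model, workorder, find_in, regions_of
def K(c):
    m=camera_model(c); f=192/np.tan(np.radians(m['vfov'])/2)
    return f,m['cx'],m['cy'],np.array(m['R']),np.array(m['t'])
def proj(c,X):
    f,cx,cy,R,t=K(c); p=np.atleast_2d(X)@R.T+t
    return np.c_[f*p[:,0]/p[:,2]+cx, f*p[:,1]/p[:,2]+cy]
def ray(c,uv,z):
    f,cx,cy,R,t=K(c); uv=np.atleast_2d(uv)
    d=np.c_[(uv[:,0]-cx)/f,(uv[:,1]-cy)/f,np.ones(len(uv))]@R
    o=-R.T@t
    return o+d*((z-o[2])/d[:,2])[:,None]
def save(c,n,crop=None,s=1):
    im=read_camera(c)[:,:,::-1]
    if crop: im=im[crop[1]:crop[3],crop[0]:crop[2]]
    cv2.imwrite('pics/'+n,cv2.resize(im,None,fx=s,fy=s,interpolation=cv2.INTER_CUBIC))
E
python3 - <<'E'
from h import *
a=read_camera('scene');b=read_camera('top')
cv2.imwrite('pics/a.png',cv2.resize(np.vstack([a,b])[:,:,::-1],(400,600)) if 0 else a[:,:,::-1])
cv2.imwrite('pics/b.png',b[:,:,::-1])
for c in('scene','top'):
    f,cx,cy,R,t=K(c); print(c,f,cx,cy,-R.T@t,R.round(2).tolist())
    for n in('honing_box','lid','finger_hole','plate_green','mug','chisel_wide','sanding_block','paint_brush'):
        for r in regions_of(n,c)[:2]:
            p=r['pixels']; (x,y),(w,h),an=cv2.minAreaRect(np.argwhere(p)[:,::-1].astype(np.float32))
            z={'lid':.046,'honing_box':.05}.get(n,.02)
            print(n,round(r['confidence'],2),r['rect'],[round(v,1) for v in(x,y,w,h,an)],ray(c,cv2.boxPoints(((x,y),(w,h),an)),z)[:,:2].round(3).tolist())
o=bot.get_obs();print(o['t'],o['position'],o['tool_rot'],o['wrist_force'])
E
```

```text
scene 349.53243212614075 257.3785585291172 188.60968573750992 [0.09147112 0.42464774 0.69850654] [[-0.75, -0.66, 0.01], [-0.45, 0.5, -0.74], [0.48, -0.57, -0.67]]
honing_box 0.94 [274.7, 139.5, 314.3, 199.1] [293.9, 168.9, 39.2, 59.2, 3.8] [[0.506, -0.125], [0.677, -0.355], [0.572, -0.429], [0.422, -0.187]]
lid 0.76 [284.6, 141.5, 304.2, 184.7] [294.8, 164.4, 23.0, 40.1, 3.8] [[0.524, -0.19], [0.64, -0.353], [0.58, -0.396], [0.472, -0.228]]
finger_hole 0.84 [283.0, 143.7, 308.3, 185.3] [295.5, 164.0, 24.7, 41.0, 4.1] [[0.542, -0.214], [0.665, -0.388], [0.597, -0.436], [0.483, -0.257]]
finger_hole 0.18 [277.1, 140.7, 311.9, 195.7] [294.0, 168.7, 37.3, 58.7, 4.6] [[0.526, -0.154], [0.701, -0.395], [0.595, -0.466], [0.44, -0.214]]
mug 0.61 [251.3, 112.0, 280.5, 150.0] [267.0, 129.5, 37.0, 26.0, 90.0] [[0.885, -0.478], [0.81, -0.546], [0.658, -0.353], [0.722, -0.295]]
chisel_wide 0.49 [251.5, 167.9, 271.7, 172.7] [261.0, 169.3, 20.5, 7.2, 6.3] [[0.648, -0.194], [0.67, -0.222], [0.615, -0.256], [0.594, -0.227]]
sanding_block 0.83 [227.7, 275.1, 279.3, 308.5] [253.1, 291.2, 49.4, 31.6, 3.6
[... 1397 characters left out ...]
55.5, 374.8, 232.9] [327.8, 194.0, 44.6, 87.6, 53.1] [[0.537, -0.166], [0.676, -0.36], [0.577, -0.427], [0.442, -0.234]]
chisel_wide 0.58 [257.3, 94.9, 315.1, 173.9] [283.9, 135.4, 94.9, 12.0, 58.0] [[0.823, -0.104], [0.841, -0.133], [0.616, -0.262], [0.6, -0.234]]
paint_brush 0.79 [106.1, 205.7, 157.1, 289.8] [133.4, 248.9, 88.3, 19.8, 61.4] [[0.514, 0.296], [0.538, 0.251], [0.335, 0.14], [0.312, 0.184]]
paint_brush 0.54 [291.9, 165.6, 363.1, 230.7] [328.3, 194.4, 27.2, 74.3, 54.0] [[0.529, -0.195], [0.644, -0.36], [0.583, -0.401], [0.47, -0.236]]
0.9 [ 0.24034729 -0.60390171  0.23130562] [-1.47722923e-05  9.82122239e-01  1.88244274e-01  7.21127678e-06] [-0.48859439  0.46001115 -0.0871925 ]
```

View pics/a.png

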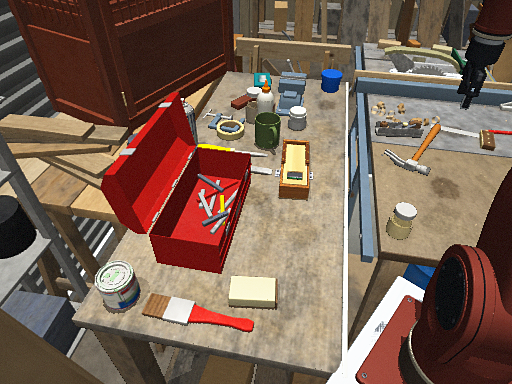

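View pics/b.png

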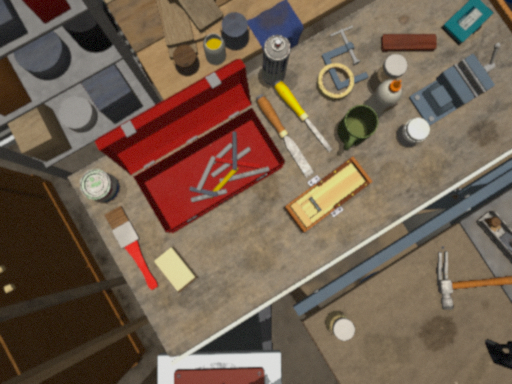

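The box's front end (with the hole) is at about (300,215) in the top view and its rear at (358,172). The chisel tip (312,178) is close behind the box. The bench ahead of the lip, around (240,250), is clear. Next I fit the pose precisely.

```bash
cat > fit.py <<'E'
from h import *
from scipy.optimize import minimize
L=.11;W=.042
def w(P,x): # box->world
    c,s=np.cos(x[2]),np.sin(x[2]); P=np.atleast_2d(P)
    return np.c_[x[0]+c*P[:,0]-s*P[:,1], x[1]+s*P[:,0]+c*P[:,1], P[:,2]]
def boxpts():
    return np.array([[a*L,b*W,z] for a in(-1,1) for b in(-1,1) for z in(0,(.046 if a<0 else .057))])
LID=np.array([[-.098,-.03,.046],[-.098,.03,.046],[.098,.03,.046],[.098,-.03,.046]])
E
python3 - <<'E'
from fit import *
M={}
ims={c:read_camera(c) for c in('scene','top')}
for c in ims:
    M[c]=(regions_of('honing_box',c)[0]['pixels'],regions_of('lid',c)[0]['pixels'])
S=4
def hullmask(p):
    m=np.zeros((384*S,512*S),np.uint8); cv2.fillConvexPoly(m,np.round(cv2.convexHull(p.astype(np.float32))*S*16+ (S/2)*16).astype(np.int32),1,shift=4); return cv2.resize(m.astype(np.float32),(512,384),interpolation=cv2.INTER_AREA)
def cost(x,cs=('scene','top')):
    e=0
    for c in cs:
        m=M[c][0].astype(np.float32); e+=np.abs(hullmask(proj(c,w(boxpts(),x)))-m).sum()/m.sum()
    return e
x0=[.555,-.29,-.95]
for cs in(('scene','top'),('top',),('scene',)):
    r=minimize(lambda x:cost(x,cs),x0,method='Nelder-Mead',options=dict(initial_simplex=np.array([x0]+[np.add(x0,d) for d in np.diag([.01,.01,.05])]),xatol=1e-4)); print(cs,r.x,r.fun)
    if len(cs)==2: X=r.x
out=[]
for c,cr in(('top',(275,150,385,240)),('scene',(260,130,330,210))):
    im=ims[c][cr[1]:cr[3],cr[0]:cr[2],::-1]; s=5
    im=cv2.resize(im,None,fx=s,fy=s,interpolation=cv2.INTER_CUBIC)
    out.append(im.copy())
    for P,col in((boxpts()[[1,3,7,5]],(0,255,0)),(boxpts()[[0,2,6,4]],(255,0,0)),([[-.110,-.0365,.046],[-.11,.0365,.046],[-.101,.0365,.046],[-.101,-.0365,.046]],(255,0,255))):
        q=((proj(c,w(P,X))-np.array(cr[:2])+.5)*s); cv2.polylines(im,[q.astype(np.int32)],True,col,1)
    out.append(im)
cv2.imwrite('pics/c.png',out[1]); 
cv2.imwrite('pics/d.png',np.hstack([out[2],out[3]]))
E
```

```text
('scene', 'top') [ 0.55580597 -0.29159826 -0.94681021] 3.398181438446045
('top',) [ 0.55521217 -0.29215405 -0.94594357] 2.0724375247955322
('scene',) [ 0.55663804 -0.29235424 -0.9487868 ] 1.3161392211914062
```

View pics/c.png

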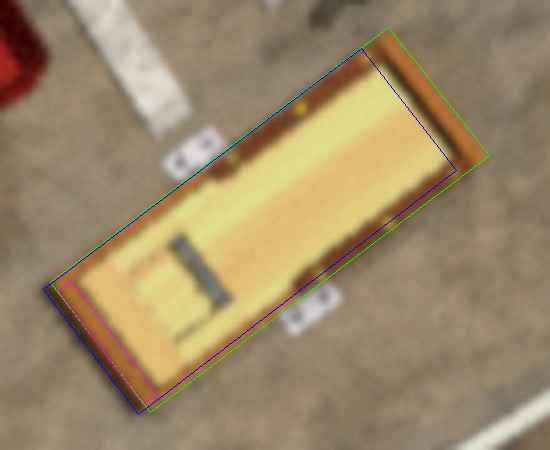

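View pics/d.png

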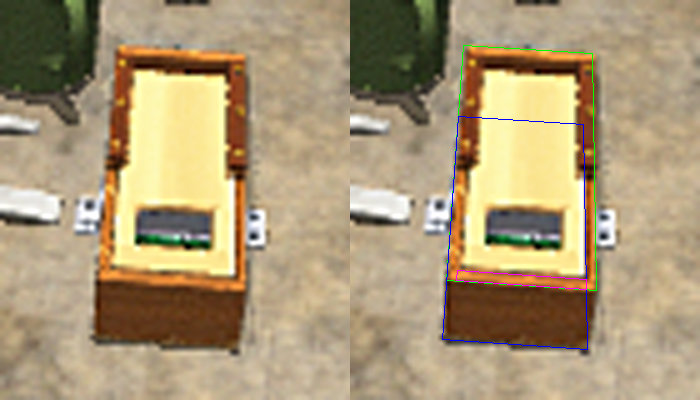

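```bash
cat >> fit.py <<'E'
from scipy.spatial.transform import Rotation as Ro
def togo(P,X,yaw=np.pi):
    "deltas (mm, rad) to box point P with tool down, tool x at yaw in box frame"
    o=bot.get_obs(); q=o['tool_rot']; R=Ro.from_quat([q[1],q[2],q[3],q[0]])
    T=Ro.from_euler('z',X[2]+yaw)*Ro.from_euler('x',np.pi)
    d=R.inv().apply(w(P,X)[0]-o['position'])*1e3
    print('t',o['t'],'d',d.round(1),'w',(R.inv()*T).as_rotvec().round(4),'tcp box',inb(o['position'],X).round(4),'F',o['wrist_force'].round(2),'gap',round(o['finger_gap'],3))
def inb(p,X):
    c,s=np.cos(X[2]),np.sin(X[2]); d=np.subtract(p[:2],X[:2]); return np.array([c*d[0]+s*d[1],-s*d[0]+c*d[1],p[2]])
E
python3 - <<'E'
from fit import *
M={c:(read_camera(c),regions_of('honing_box',c)[0]['pixels'])[1].astype(np.float32) for c in('scene','top')}
def hm(p):
    S=8;m=np.zeros((384*S,512*S),np.uint8); h=cv2.convexHull(((p+.5)*S).round().astype(np.int32)); cv2.fillConvexPoly(m,h,1)
    return cv2.resize(m.astype(np.float32),(512,384),interpolation=cv2.INTER_AREA)
def cost(x,cs): return sum(np.abs(hm(proj(c,w(boxpts(),x)))-M[c]).sum()/M[c].sum() for c in cs)
x0=[.555,-.29,-.95]
for cs in(('top',),('scene',),('scene','top')):
    r=minimize(cost,x0,args=(cs,),method='Nelder-Mead',options=dict(initial_simplex=np.array([x0]+[np.add(x0,d) for d in np.diag([.01,.01,.05])]),xatol=1e-4)); print(cs,r.x,r.fun)
np.save('X.npy',r.x); X=r.x
togo([-.059,0,.14],X)
print('place hole', [ (s,l,np.linalg.norm(w([s,l,0],X)[0][:2]).round(3), w([s,l,0],X)[0][:2].round(3)) for s in(-.24,-.285) for l in(0,.05)])
for n,c,z in(('sanding_block','scene',.02),('chisel_wide','top',.01),('mug','top',.05)):
    for r in regions_of(n,c)[:1]:
        p=r['pixels']; b=ray(c,cv2.boxPoints(cv2.minAreaRect(np.argwhere(p)[:,::-1].astype(np.float32))),z); print(n,[inb(q,X).round(3).tolist() for q in b])
E
```

```text
('top',) [ 0.55419978 -0.29118075 -0.96077631] 1.673251748085022
('scene',) [ 0.55566888 -0.29158992 -0.95507961] 1.1186310052871704
('scene', 'top') [ 0.55503847 -0.29168753 -0.95460483] 2.800549268722534
t 1.4 d [ 393.9 -231.    91.3] w [ 0.      0.     -1.8081] tcp box [ 0.0729 -0.4372  0.2313] F [ 0.76 -0.1   0.09] gap 1.001
place hole [(-0.24, 0, np.float64(0.427), array([ 0.416, -0.096])), (-0.24, 0.05, np.float64(0.462), array([ 0.457, -0.067])), (-0.285, 0, np.float64(0.395), array([ 0.39 , -0.059])), (-0.285, 0.05, np.float64(0.432), array([ 0.431, -0.03 ]))]
sanding_block [[-0.479, 0.128, 0.02], [-0.398, 0.138, 0.02], [-0.392, 0.026, 0.02], [-0.473, 0.025, 0.02]]
chisel_wide [[0.004, 0.326, 0.01], [0.033, 0.325, 0.01], [0.014, 0.068, 0.01], [-0.014, 0.069, 0.01]]
mug [[0.097, 0.131, 0.05], [0.226, 0.151, 0.05], [0.237, 0.065, 0.05], [0.108, 0.047, 0.05]]
```

{"fn": "drive_tool", "kwargs": {"deltas": [{"tx": 394, "ty": -231, "tz": 60, "wz": -1.81}, {"tx": 394, "ty": -231, "tz": 60, "wz": -1.81}, {"tx": 394, "ty": -231, "tz": 60, "wz": -1.81}, {"tx": 394, "ty": -231, "tz": 60, "wz": -1.81}, {"tx": 394, "ty": -231, "tz": 60, "wz": -1.81}, {"tx": 394, "ty": -231, "tz": 60, "wz": -1.81}, {"tx": 394, "ty": -231, "tz": 60, "wz": -1.81}, {"tx": 394, "ty": -231, "tz": 60, "wz": -1.81}, {"tx": 394, "ty": -231, "tz": 60, "wz": -1.81}, {"tx": 394, "ty": -231, "tz": 60, "wz": -1.81}, {"tx": 394, "ty": -231, "tz": 60, "wz": -1.81}], "grip": 0, "squeeze": 30}}

```text
schema error: expected keys tx, ty, tz, wx, wy, wz
```

Run:
```python
from fit import *
# reuse initial pictures for sub-pixel box outline via colour-free union mask: pics/b.png, a.png
def hm(p):
    S=8;m=np.zeros((384*S,512*S),np.uint8); cv2.fillConvexPoly(m,cv2.convexHull(((p+.5)*S).round().astype(np.int32)),1)
    return cv2.resize(m.astype(np.float32),(512,384),interpolation=cv2.INTER_AREA)
I={c:cv2.cvtColor(cv2.GaussianBlur(cv2.imread(f),(0,0),.6),cv2.COLOR_BGR2LAB).astype(np.float32) for c,f in(('scene','pics/a.png'),('top','pics/b.png'))}
# saturated brown/yellow mask (b channel in Lab)
M={}
for c,x in I.items():
    near=cv2.dilate((hm(proj(c,w(boxpts(),[.555,-.2915,-.95])))>.5).astype(np.uint8),np.ones((5,5)))
    m=((x[:,:,2]>143)&(near>0)).astype(np.uint8); cs,_=cv2.findContours(m,0,1); k=max(cs,key=cv2.contourArea)
    M[c]=cv2.drawContours(np.zeros((384,512),np.uint8),[k],-1,1,-1).astype(np.float32)
def cost(x,cs): return sum(np.abs(hm(proj(c,w(boxpts(),x)))-M[c]).sum()/M[c].sum() for c in cs)
x0=[.555,-.29,-.95]
for cs in(('top',),('scene',),('scene','top')):
    r=minimize(cost,x0,args=(cs,),method='Nelder-Mead',options=dict(initial_simplex=np.array([x0]+[np.add(x0,d) for d in np.diag([.01,.01,.05])]),xatol=1e-4)); print(cs,r.x,r.fun)
X=r.x; np.save('X.npy',X)
togo([-.059,0,.08],X)
```

```text
('top',) [ 0.55720241 -0.29401531 -0.95294167] 0.07010427117347717
('scene',) [ 0.55515631 -0.29300588 -0.95963771] 0.09327185899019241
('scene', 'top') [ 0.55641483 -0.29404591 -0.95121001] 0.16570770740509033
t 1.55 d [ 394.2 -228.3  151.3] w [-0.0000e+00 -1.0000e-04 -1.8116e+00] tcp box [ 0.0687 -0.4372  0.2313] F [0.39 0.47 1.53] gap 1.006
```

{"fn": "drive_tool", "kwargs": {"deltas": [{"tx": 394, "ty": -229, "tz": 60, "wx": 0, "wy": 0, "wz": -1.81}, {"tx": 394, "ty": -229, "tz": 60, "wx": 0, "wy": 0, "wz": -1.81}, {"tx": 394, "ty": -229, "tz": 60, "wx": 0, "wy": 0, "wz": -1.81}, {"tx": 394, "ty": -229, "tz": 60, "wx": 0, "wy": 0, "wz": -1.81}, {"tx": 394, "ty": -229, "tz": 60, "wx": 0, "wy": 0, "wz": -1.81}, {"tx": 394, "ty": -229, "tz": 60, "wx": 0, "wy": 0, "wz": -1.81}, {"tx": 394, "ty": -229, "tz": 60, "wx": 0, "wy": 0, "wz": -1.81}, {"tx": 394, "ty": -229, "tz": 60, "wx": 0, "wy": 0, "wz": -1.81}, {"tx": 394, "ty": -229, "tz": 60, "wx": 0, "wy": 0, "wz": -1.81}, {"tx": 394, "ty": -229, "tz": 60, "wx": 0, "wy": 0, "wz": -1.81}, {"tx": 394, "ty": -229, "tz": 60, "wx": 0, "wy": 0, "wz": -1.81}, {"tx": 394, "ty": -229, "tz": 60, "wx": 0, "wy": 0, "wz": -1.81}], "grip": 0, "squeeze": 30}}

```text
t: 3.05
position: [0.5217, -0.2456, 0.1714]
tool_rot: [0.0, 0.46, 0.888, -0.0]
wrist_force: [0.2, 0.0, -0.2]
finger_gap: 0.002
gripper_force: 0.0
```

Run:
```python
from fit import *
X=np.array([.5560,-.2930,-.952]);np.save('X.npy',X)
togo([-.059,0,.06],X)
```

```text
t 3.05 d [  0.5   0.4 111.4] w [ 0.      0.0001 -0.0039] tcp box [-0.0585 -0.0004  0.1714] F [ 0.22  0.03 -0.23] gap 0.002
```

{"fn": "drive_tool", "kwargs": {"deltas": [{"tx": 0, "ty": 0, "tz": 60, "wx": 0, "wy": 0, "wz": 0}, {"tx": 0, "ty": 0, "tz": 110, "wx": 0, "wy": 0, "wz": 0}, {"tx": 0, "ty": 0, "tz": 120, "wx": 0, "wy": 0, "wz": 0}, {"tx": 0, "ty": 0, "tz": 127, "wx": 0, "wy": 0, "wz": 0}, {"tx": 0, "ty": 0, "tz": 132, "wx": 0, "wy": 0, "wz": 0}, {"tx": 0, "ty": 0, "tz": 132, "wx": 0, "wy": 0, "wz": 0}]}}

```text
t: 3.8
position: [0.5224, -0.2457, 0.0404]
tool_rot: [0.001, 0.459, 0.889, -0.0]
wrist_force: [-0.8, -0.2, -0.6]
finger_gap: -0.002
gripper_force: 0.0
```

Run:
```python
from fit import *
X=np.load('X.npy')
togo([-.059,0,.039],X)
a=read_camera('scene')[120:230,240:350];b=read_camera('top')[150:240,270:380]
cv2.imwrite('pics/e.png',np.hstack([cv2.resize(i,None,fx=s,fy=s,interpolation=cv2.INTER_CUBIC)[:400,:,::-1] for i,s in((a,400/110),(b,400/90))])[:, :800])
```

```text
t 3.8 d [ 1.  -0.1  1.4] w [ 0.0007  0.0014 -0.0011] tcp box [-0.058   0.0001  0.0404] F [-0.82 -0.2  -0.55] gap -0.002
```

View pics/e.png

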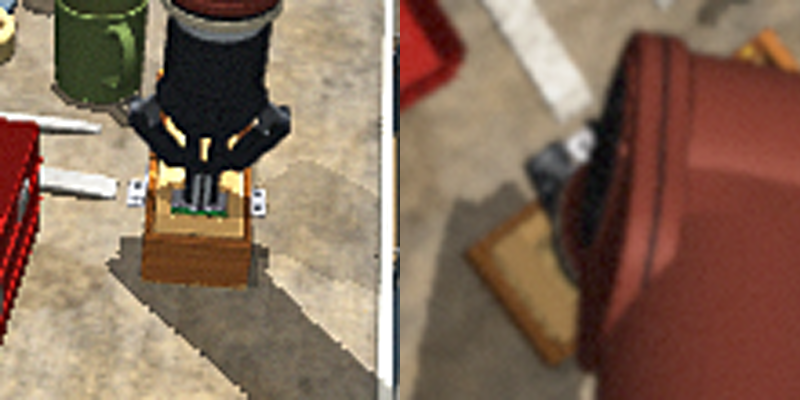

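In the left crop the shut fingers stand inside the hole at (203,195), with no contact force. I open them against its sides.

{"fn": "drive_tool", "kwargs": {"deltas": [{"tx": 0, "ty": 0, "tz": 1.5, "wx": 0, "wy": 0, "wz": 0}, {"tx": 0, "ty": 0, "tz": 1.5, "wx": 0, "wy": 0, "wz": 0}, {"tx": 0, "ty": 0, "tz": 1.5, "wx": 0, "wy": 0, "wz": 0}, {"tx": 0, "ty": 0, "tz": 1.5, "wx": 0, "wy": 0, "wz": 0}, {"tx": 0, "ty": 0, "tz": 1.5, "wx": 0, "wy": 0, "wz": 0}, {"tx": 0, "ty": 0, "tz": 1.5, "wx": 0, "wy": 0, "wz": 0}], "grip": 30, "squeeze": 40}}

```text
t: 4.65
position: [0.522, -0.2456, 0.0381]
tool_rot: [0.0, 0.459, 0.889, 0.0]
wrist_force: [0.7, -0.3, 2.6]
finger_gap: 0.27
gripper_force: 36.7
```

{"fn": "drive_tool", "kwargs": {"deltas": [{"tx": 0, "ty": 0, "tz": -2, "wx": 0, "wy": 0, "wz": 0}, {"tx": 0, "ty": 0, "tz": -4, "wx": 0, "wy": 0, "wz": 0}, {"tx": 0, "ty": 0, "tz": -6, "wx": 0, "wy": 0, "wz": 0}, {"tx": 0, "ty": 0, "tz": -7, "wx": 0, "wy": 0, "wz": 0}, {"tx": 0, "ty": 0, "tz": -7, "wx": 0, "wy": 0, "wz": 0}]}}

```text
t: 5.28
position: [0.5217, -0.2454, 0.0449]
tool_rot: [-0.0, 0.459, 0.889, 0.0]
wrist_force: [0.2, 0.7, -2.2]
finger_gap: 0.267
gripper_force: 35.7
```

Run:
```python
from fit import *
X=np.load('X.npy')
togo([-.059,0,.046],X)
a=read_camera('scene')[150:215,265:325]
cv2.imwrite('pics/f.png',cv2.resize(a,None,fx=9,fy=9,interpolation=cv2.INTER_CUBIC)[:,:,::-1])
```

```text
t 5.275 d [ 0.3  0.3 -1.1] w [ 0.     -0.0001 -0.0008] tcp box [-0.0587 -0.0003  0.0449] F [ 0.19  0.67 -2.18] gap 0.267
```

View pics/f.png

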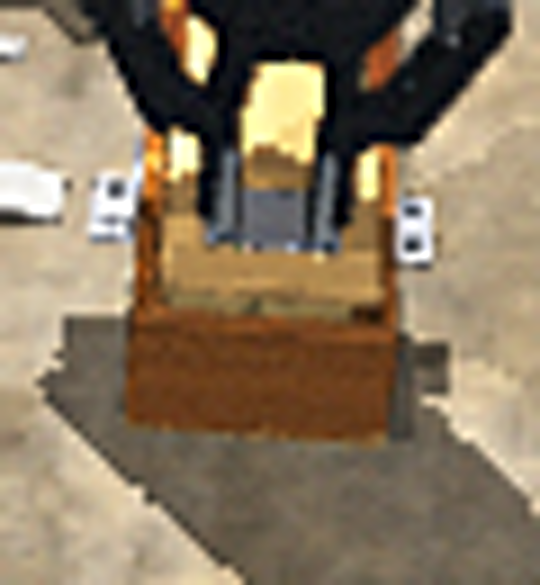

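The lid's front edge shows raised above the lip (around (265,300)), and it is held by both fingers. I draw it out.

{"fn": "drive_tool", "kwargs": {"deltas": [{"tx": 3, "ty": 0, "tz": 0, "wx": 0, "wy": 0, "wz": 0}, {"tx": 7, "ty": 0, "tz": 0, "wx": 0, "wy": 0, "wz": 0}, {"tx": 12, "ty": 0, "tz": 0, "wx": 0, "wy": 0, "wz": 0}, {"tx": 17, "ty": 0, "tz": 0, "wx": 0, "wy": 0, "wz": 0}, {"tx": 17, "ty": 0, "tz": 0, "wx": 0, "wy": 0, "wz": 0}]}}

```text
t: 5.95
position: [0.5117, -0.2311, 0.0448]
tool_rot: [-0.0, 0.458, 0.889, 0.0]
wrist_force: [0.5, -0.1, -0.5]
finger_gap: 0.269
gripper_force: 35.7
```

{"fn": "drive_tool", "kwargs": {"deltas": [{"tx": 5, "ty": 0, "tz": -2, "wx": 0, "wy": 0, "wz": 0}, {"tx": 12, "ty": 0, "tz": -2, "wx": 0, "wy": 0, "wz": 0}, {"tx": 20, "ty": 0, "tz": -2.5, "wx": 0, "wy": 0, "wz": 0}, {"tx": 30, "ty": 0, "tz": -3, "wx": 0, "wy": 0, "wz": 0}, {"tx": 40, "ty": 0, "tz": -4, "wx": 0, "wy": 0, "wz": 0}, {"tx": 50, "ty": 0, "tz": -5, "wx": 0, "wy": 0, "wz": 0}, {"tx": 60, "ty": 0, "tz": -6, "wx": 0, "wy": 0, "wz": 0}, {"tx": 70, "ty": 0, "tz": -7, "wx": 0, "wy": 0, "wz": 0}, {"tx": 70, "ty": 0, "tz": -7, "wx": 0, "wy": 0, "wz": 0}]}}

```text
t: 7.08
position: [0.4711, -0.1739, 0.052]
tool_rot: [0.0, 0.458, 0.889, -0.0]
wrist_force: [-0.4, 0.1, -0.8]
finger_gap: 0.267
gripper_force: 35.6
```

Run:
```python
from fit import *
X=np.load('X.npy')
togo([-.059,0,.046],X)
a=read_camera('scene')[130:250,230:350]
cv2.imwrite('pics/g.png',cv2.resize(a,None,fx=5,fy=5,interpolation=cv2.INTER_CUBIC)[:,:,::-1])
```

```text
t 7.075 d [-87.3   0.1   6. ] w [-0.0001  0.0001 -0.    ] tcp box [-1.463e-01 -1.000e-04  5.200e-02] F [-0.38  0.07 -0.82] gap 0.267
```

View pics/g.png

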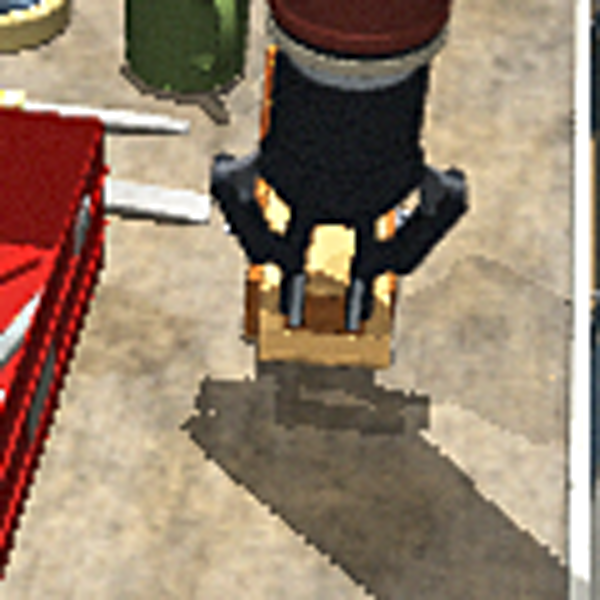

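The lid is now about 88 forward, resting over the lip and firmly held. I clear the keepers, lift and carry it forward-left.

{"fn": "drive_tool", "kwargs": {"deltas": [{"tx": 12, "ty": 0, "tz": -1, "wx": 0, "wy": 0, "wz": 0}, {"tx": 24, "ty": 0, "tz": -2, "wx": 0, "wy": 0, "wz": 0}, {"tx": 36, "ty": 0, "tz": -4, "wx": 0, "wy": 0, "wz": 0}, {"tx": 50, "ty": 0, "tz": -12, "wx": 0, "wy": 0, "wz": 0}, {"tx": 65, "ty": 5, "tz": -25, "wx": 0, "wy": 0, "wz": 0}, {"tx": 85, "ty": 15, "tz": -38, "wx": 0, "wy": 0, "wz": 0}, {"tx": 105, "ty": 30, "tz": -45, "wx": 0, "wy": 0, "wz": 0}, {"tx": 125, "ty": 43, "tz": -45, "wx": 0, "wy": 0, "wz": 0}, {"tx": 137, "ty": 50, "tz": -45, "wx": 0, "wy": 0, "wz": 0}, {"tx": 137, "ty": 50, "tz": -45, "wx": 0, "wy": 0, "wz": 0}, {"tx": 137, "ty": 50, "tz": -45, "wx": 0, "wy": 0, "wz": 0}]}}

```text
t: 8.5
position: [0.4327, -0.0345, 0.0969]
tool_rot: [-0.0, 0.459, 0.889, -0.0]
wrist_force: [0.1, -0.1, -0.2]
finger_gap: 0.267
gripper_force: 35.7
```

Run:
```python
from fit import *
X=np.load('X.npy')
togo([-.283,.05,.0],X)
a=read_camera('scene')[130:290,200:360]
cv2.imwrite('pics/i.png',cv2.resize(a,None,fx=3.7,fy=3.7,interpolation=cv2.INTER_CUBIC)[:,:,::-1])
```

```text
t 8.5 d [ 0.9  0.6 96.9] w [-0.0002  0.0001 -0.0014] tcp box [-0.2821  0.0495  0.0969] F [ 0.14 -0.08 -0.24] gap 0.267
```

View pics/i.png

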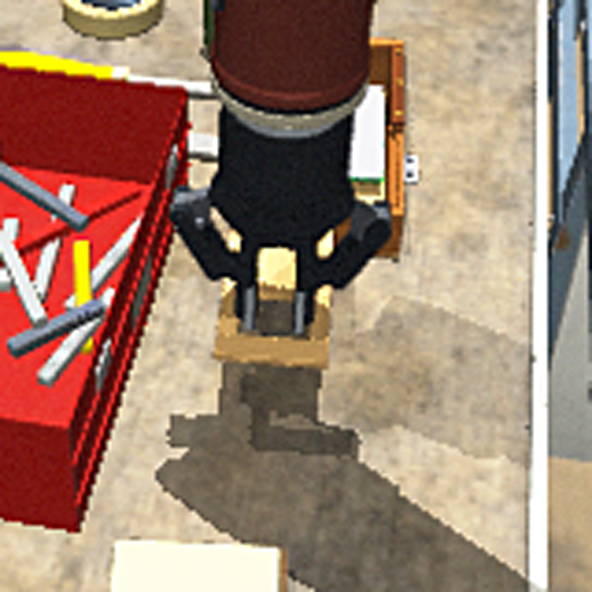

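The lid hangs clear of the box over open bench, between the red toolbox and the bench edge. I lower it.

{"fn": "drive_tool", "kwargs": {"deltas": [{"tx": 0, "ty": 0, "tz": 30, "wx": 0, "wy": 0, "wz": 0}, {"tx": 0, "ty": 0, "tz": 60, "wx": 0, "wy": 0, "wz": 0}, {"tx": 0, "ty": 0, "tz": 75, "wx": 0, "wy": 0, "wz": 0}, {"tx": 0, "ty": 0, "tz": 82, "wx": 0, "wy": 0, "wz": 0}, {"tx": 0, "ty": 0, "tz": 88, "wx": 0, "wy": 0, "wz": 0}, {"tx": 0, "ty": 0, "tz": 92, "wx": 0, "wy": 0, "wz": 0}, {"tx": 0, "ty": 0, "tz": 94, "wx": 0, "wy": 0, "wz": 0}, {"tx": 0, "ty": 0, "tz": 95, "wx": 0, "wy": 0, "wz": 0}, {"tx": 0, "ty": 0, "tz": 95, "wx": 0, "wy": 0, "wz": 0}]}}

```text
t: 9.68
position: [0.4329, -0.0339, 0.002]
tool_rot: [0.0, 0.459, 0.889, 0.0]
wrist_force: [0.4, 0.4, -0.8]
finger_gap: 0.27
gripper_force: 36.1
```

{"fn": "drive_tool", "kwargs": {"deltas": [{"tx": 0, "ty": 0, "tz": -1, "wx": 0, "wy": 0, "wz": 0}, {"tx": 0, "ty": 0, "tz": -1, "wx": 0, "wy": 0, "wz": 0}, {"tx": 0, "ty": 0, "tz": -1, "wx": 0, "wy": 0, "wz": 0}, {"tx": 0, "ty": 0, "tz": -1, "wx": 0, "wy": 0, "wz": 0}, {"tx": 0, "ty": 0, "tz": -10, "wx": 0, "wy": 0, "wz": 0}, {"tx": 0, "ty": 0, "tz": -50, "wx": 0, "wy": 0, "wz": 0}, {"tx": 0, "ty": 0, "tz": -100, "wx": 0, "wy": 0, "wz": 0}, {"tx": -60, "ty": 0, "tz": -120, "wx": 0, "wy": 0, "wz": 0}, {"tx": -120, "ty": 0, "tz": -120, "wx": 0, "wy": 0, "wz": 0}, {"tx": -120, "ty": 0, "tz": -120, "wx": 0, "wy": 0, "wz": 0}], "grip": 0}}

```text
t: 10.92
position: [0.5037, -0.1359, 0.1223]
tool_rot: [0.001, 0.461, 0.887, 0.0]
wrist_force: [0.2, 0.6, 0.3]
finger_gap: 0.001
gripper_force: 0.0
```

Run:
```python
from fit import *
X=np.load('X.npy')
togo([-.063,0,.06],X)
a=read_camera('scene')[120:290,200:360];b=read_camera('top')[140:320,200:400]
for c in('top','scene'):
  for n,z in(('lid',.006),('plate_green',.024),('plate_red',.018),('plate_blue',.012)):
    for r in regions_of(n,c)[:1]:
        q=ray(c,cv2.boxPoints(cv2.minAreaRect(np.argwhere(r['pixels'])[:,::-1].astype(np.float32))),z);print(c,n,round(r['confidence'],2),[inb(p,X)[:2].round(3).tolist() for p in q])
cv2.imwrite('pics/j.png',np.hstack([cv2.resize(i,(400,450),interpolation=cv2.INTER_CUBIC) for i in(a,b)])[:,:,::-1])
```

```text
t 10.925 d [-95.5 -48.   62.4] w [ 0.0009  0.0009 -0.0063] tcp box [-0.1583  0.0486  0.1223] F [0.23 0.57 0.31] gap 0.001
top lid 0.67 [[-0.328, 0.083], [-0.207, 0.086], [-0.206, 0.015], [-0.326, 0.013]]
top plate_green 0.65 [[-0.033, 0.028], [0.066, 0.025], [0.064, -0.031], [-0.035, -0.028]]
top plate_red 0.68 [[0.068, 0.027], [0.09, 0.027], [0.089, -0.026], [0.067, -0.026]]
scene lid 0.7 [[-0.327, 0.083], [-0.127, 0.089], [-0.128, 0.009], [-0.327, 0.014]]
scene plate_green 0.89 [[0.054, 0.033], [0.061, -0.028], [-0.049, -0.028], [-0.055, 0.029]]
scene plate_red 0.55 [[-0.515, 0.304], [-0.456, 0.312], [-0.491, 0.069], [-0.545, 0.075]]
```

View pics/j.png

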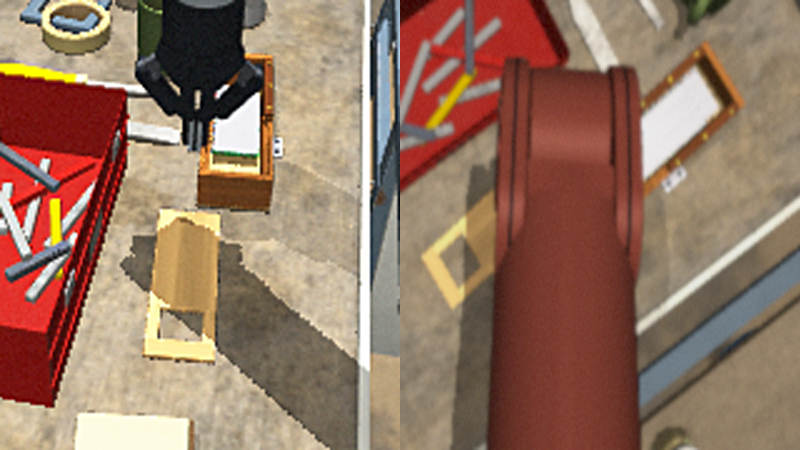

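The lid lies flat on the bench ahead of the box, clear of it. In the box the green plate's front end is near x -35 to -47. Next, the fingers go into the empty front of the well, slightly spread.

{"fn": "drive_tool", "kwargs": {"deltas": [{"tx": -40, "ty": -24, "tz": 0, "wx": 0, "wy": 0, "wz": -0.006}, {"tx": -80, "ty": -48, "tz": 0, "wx": 0, "wy": 0, "wz": -0.006}, {"tx": -80, "ty": -48, "tz": 30, "wx": 0, "wy": 0, "wz": -0.006}, {"tx": -80, "ty": -48, "tz": 60, "wx": 0, "wy": 0, "wz": -0.006}, {"tx": -80, "ty": -48, "tz": 90, "wx": 0, "wy": 0, "wz": -0.006}, {"tx": -80, "ty": -48, "tz": 105, "wx": 0, "wy": 0, "wz": -0.006}, {"tx": -80, "ty": -48, "tz": 112, "wx": 0, "wy": 0, "wz": -0.006}, {"tx": -80, "ty": -48, "tz": 115, "wx": 0, "wy": 0, "wz": -0.006}, {"tx": -80, "ty": -48, "tz": 115, "wx": 0, "wy": 0, "wz": -0.006}], "grip": 24}}

```text
t: 12.55
position: [0.5099, -0.2249, 0.0075]
tool_rot: [0.001, 0.456, 0.89, -0.0]
wrist_force: [0.4, -0.5, -0.3]
finger_gap: 0.281
gripper_force: 0.0
```

Run:
```python
from fit import *
X=np.load('X.npy')
togo([-.022,0,.0065],X)
```

```text
t 12.55 d [-60.2  -2.3   1. ] w [0.0005 0.0009 0.0052] tcp box [-0.0822  0.002   0.0075] F [ 0.4  -0.54 -0.29] gap 0.281
```

{"fn": "drive_tool", "kwargs": {"deltas": [{"tx": -8, "ty": -2, "tz": 1, "wx": 0, "wy": 0, "wz": 0.005}, {"tx": -16, "ty": -2, "tz": 1, "wx": 0, "wy": 0, "wz": 0.005}, {"tx": -22, "ty": -2, "tz": 1, "wx": 0, "wy": 0, "wz": 0.005}, {"tx": -28, "ty": -2, "tz": 1, "wx": 0, "wy": 0, "wz": 0.005}, {"tx": -34, "ty": -2, "tz": 1, "wx": 0, "wy": 0, "wz": 0.005}, {"tx": -40, "ty": -2, "tz": 1, "wx": 0, "wy": 0, "wz": 0.005}, {"tx": -46, "ty": -2, "tz": 1, "wx": 0, "wy": 0, "wz": 0.005}, {"tx": -51, "ty": -2, "tz": 1, "wx": 0, "wy": 0, "wz": 0.005}, {"tx": -55, "ty": -2, "tz": 1, "wx": 0, "wy": 0, "wz": 0.005}, {"tx": -55, "ty": -2, "tz": 1, "wx": 0, "wy": 0, "wz": 0.005}]}}

```text
t: 13.8
position: [0.5394, -0.2681, 0.0061]
tool_rot: [-0.002, 0.458, 0.889, 0.001]
wrist_force: [-7.5, 9.2, 11.2]
finger_gap: 0.28
gripper_force: 8.0
```

Run:
```python
from fit import *
X=np.load('X.npy')
togo([-.020,0,.0065],X)
```

```text
t 13.8 d [-9.9 -1.  -0.4] w [-0.0004 -0.0042  0.0014] tcp box [-0.0299  0.0009  0.0061] F [-7.47  9.22 11.23] gap 0.28
```

{"fn": "drive_tool", "kwargs": {"deltas": [{"tx": 0, "ty": 0, "tz": -1, "wx": 0, "wy": 0, "wz": 0}, {"tx": -2, "ty": 0, "tz": -1.5, "wx": 0, "wy": 0, "wz": 0}, {"tx": -4, "ty": 0, "tz": -1.5, "wx": 0, "wy": 0, "wz": 0}, {"tx": -4, "ty": 0, "tz": -1.5, "wx": 0, "wy": 0, "wz": 0}, {"tx": -4, "ty": 0, "tz": -1.5, "wx": 0, "wy": 0, "wz": 0}]}}

```text
t: 14.42
position: [0.5415, -0.2729, 0.0068]
tool_rot: [-0.001, 0.458, 0.889, 0.0]
wrist_force: [-4.6, 5.6, 1.1]
finger_gap: 0.279
gripper_force: 1.1
```

Run:
```python
from fit import *
X=np.load('X.npy')
togo([-.020,0,.0065],X)
```

```text
t 14.425 d [-4.8  0.2  0.3] w [-0.0008 -0.0026  0.0001] tcp box [-0.0248 -0.0002  0.0068] F [-4.59  5.63  1.08] gap 0.279
```

{"fn": "drive_tool", "kwargs": {"deltas": [{"tx": -2, "ty": 0, "tz": 0, "wx": 0, "wy": 0, "wz": 0}, {"tx": -3, "ty": 0, "tz": 0, "wx": 0, "wy": 0, "wz": 0}, {"tx": -4, "ty": 0, "tz": 0, "wx": 0, "wy": 0, "wz": 0}, {"tx": -4, "ty": 0, "tz": 0, "wx": 0, "wy": 0, "wz": 0}, {"tx": -4, "ty": 0, "tz": 0, "wx": 0, "wy": 0, "wz": 0}]}}

```text
t: 15.05
position: [0.5418, -0.2726, 0.0061]
tool_rot: [-0.005, 0.458, 0.889, 0.001]
wrist_force: [-14.2, 18.3, 8.5]
finger_gap: 0.281
gripper_force: 6.1
```

Run:
```python
from fit import *
X=np.load('X.npy')
togo([-.020,0,.0065],X)
```

```text
t 15.05 d [-4.8 -0.3 -0.4] w [-0.0023 -0.0091  0.0013] tcp box [-0.0248  0.0003  0.0061] F [-14.17  18.27   8.51] gap 0.281
```

{"fn": "drive_tool", "kwargs": {"deltas": [{"tx": 10, "ty": 0, "tz": -2, "wx": 0, "wy": 0, "wz": 0}, {"tx": 20, "ty": 0, "tz": -10, "wx": 0, "wy": 0, "wz": 0}, {"tx": 40, "ty": 0, "tz": -60, "wx": 0, "wy": 0, "wz": 0}, {"tx": 100, "ty": 0, "tz": -120, "wx": 0, "wy": 0, "wz": 0}, {"tx": 160, "ty": 0, "tz": -130, "wx": 0, "wy": 0, "wz": 0}, {"tx": 220, "ty": 0, "tz": -130, "wx": 0, "wy": 0, "wz": 0}, {"tx": 270, "ty": 0, "tz": -130, "wx": 0, "wy": 0, "wz": 0}, {"tx": 270, "ty": 0, "tz": -130, "wx": 0, "wy": 0, "wz": 0}]}}

```text
t: 16.05
position: [0.3865, -0.055, 0.1383]
tool_rot: [0.002, 0.457, 0.89, -0.001]
wrist_force: [1.2, -0.6, -0.3]
finger_gap: 0.282
gripper_force: 0.0
```

Run:
```python
from fit import *
X=np.load('X.npy')
togo([-.020,0,.0065],X)
a=read_camera('scene')[130:205,265:325];b=read_camera('top')[145:235,280:380]
for c in('top','scene'):
  for n,z in(('plate_green',.024),('plate_red',.018),('plate_blue',.012)):
    for r in regions_of(n,c)[:1]:
        q=ray(c,cv2.boxPoints(cv2.minAreaRect(np.argwhere(r['pixels'])[:,::-1].astype(np.float32))),z);print(c,n,round(r['confidence'],2),[inb(p,X)[:2].round(3).tolist() for p in q])
a=cv2.resize(a,None,fx=6.6,fy=6.6,interpolation=cv2.INTER_CUBIC); b=cv2.resize(b,None,fx=4,fy=4,interpolation=cv2.INTER_CUBIC)
b=np.vstack([b,np.zeros((a.shape[0]-b.shape[0],b.shape[1],3),np.uint8)])
# marks: expected plate front edges
for x,z,col in((-.009,.024,(0,255,0)),(-.009,.006,(0,0,255))):
    q=proj('scene',w([[x,-.028,z],[x,.028,z]],X)); q=((q-[265,130]+.5)*6.6).astype(int)
    for p in q: cv2.circle(a,tuple(map(int,p)),3,col,1)
cv2.imwrite('pics/k.png',np.hstack([a,b])[:,:,::-1])
```

```text
t 16.05 d [-271.7   -1.   132.8] w [-0.0004  0.0039  0.0039] tcp box [-0.2922  0.      0.1383] F [ 1.25 -0.57 -0.28] gap 0.282
top plate_green 0.76 [[-0.015, 0.028], [0.096, 0.028], [0.095, -0.028], [-0.016, -0.028]]
top plate_red 0.7 [[-0.114, 0.057], [0.123, 0.058], [0.121, -0.059], [-0.115, -0.058]]
scene plate_green 0.45 [[0.074, 0.087], [0.121, 0.036], [-0.117, -0.037], [-0.152, 0.009]]
scene plate_red 0.38 [[0.095, 0.092], [0.144, 0.037], [-0.115, -0.038], [-0.15, 0.009]]
```

View pics/k.png

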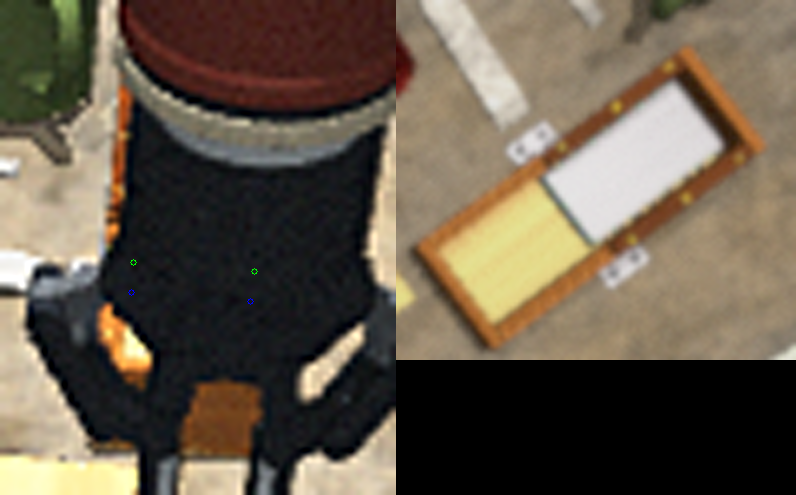

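The top view (right crop) shows the green plate square but ending about 5 mm short. The stop came with the finger links spread, and they probably met the keeper strips' front ends. I retry with the fingers shut, which makes the links narrower.

{"fn": "drive_tool", "kwargs": {"deltas": [{"tx": -60, "ty": -1, "tz": 0, "wx": 0, "wy": 0, "wz": 0.004}, {"tx": -120, "ty": -1, "tz": 0, "wx": 0, "wy": 0, "wz": 0.004}, {"tx": -180, "ty": -1, "tz": 0, "wx": 0, "wy": 0, "wz": 0.004}, {"tx": -222, "ty": -1, "tz": 10, "wx": 0, "wy": 0, "wz": 0.004}, {"tx": -222, "ty": -1, "tz": 50, "wx": 0, "wy": 0, "wz": 0.004}, {"tx": -222, "ty": -1, "tz": 100, "wx": 0, "wy": 0, "wz": 0.004}, {"tx": -222, "ty": -1, "tz": 120, "wx": 0, "wy": 0, "wz": 0.004}, {"tx": -222, "ty": -1, "tz": 130, "wx": 0, "wy": 0, "wz": 0.004}, {"tx": -230, "ty": -1, "tz": 130, "wx": 0, "wy": 0, "wz": 0.004}, {"tx": -240, "ty": -1, "tz": 130, "wx": 0, "wy": 0, "wz": 0.004}, {"tx": -250, "ty": -1, "tz": 130, "wx": 0, "wy": 0, "wz": 0.004}, {"tx": -258, "ty": -1, "tz": 130, "wx": 0, "wy": 0, "wz": 0.004}, {"tx": -262, "ty": -1, "tz": 130, "wx": 0, "wy": 0, "wz": 0.004}, {"tx": -266, "ty": -1, "tz": 130, "wx": 0, "wy": 0, "wz": 0.004}, {"tx": -269, "ty": -1, "tz": 130, "wx": 0, "wy": 0, "wz": 0.004}, {"tx": -269, "ty": -1, "tz": 130, "wx": 0, "wy": 0, "wz": 0.004}], "grip": 0}}

```text
t: 18.45
position: [0.5412, -0.2736, 0.0068]
tool_rot: [-0.003, 0.459, 0.888, 0.001]
wrist_force: [-9.7, 9.9, 9.8]
finger_gap: -0.0
gripper_force: 6.9
```

Run:
```python
from fit import *
X=np.load('X.npy')
togo([-.018,0,.0085],X)
```

```text
t 18.45 d [-6.3  0.8 -1.7] w [-0.002  -0.0064 -0.0022] tcp box [-0.0243 -0.0008  0.0068] F [-9.75  9.91  9.77] gap -0.0
```

{"fn": "drive_tool", "kwargs": {"deltas": [{"tx": 10, "ty": 0, "tz": -3, "wx": 0, "wy": 0, "wz": 0}, {"tx": 20, "ty": 0, "tz": -10, "wx": 0, "wy": 0, "wz": 0}, {"tx": 40, "ty": 0, "tz": -60, "wx": 0, "wy": 0, "wz": 0}, {"tx": 100, "ty": 0, "tz": -120, "wx": 0, "wy": 0, "wz": 0}, {"tx": 160, "ty": 0, "tz": -130, "wx": 0, "wy": 0, "wz": 0}, {"tx": 220, "ty": 0, "tz": -130, "wx": 0, "wy": 0, "wz": 0}, {"tx": 270, "ty": 0, "tz": -130, "wx": 0, "wy": 0, "wz": 0}, {"tx": 270, "ty": 0, "tz": -130, "wx": 0, "wy": 0, "wz": 0}]}}

```text
t: 19.45
position: [0.3855, -0.0538, 0.1378]
tool_rot: [0.001, 0.458, 0.889, -0.001]
wrist_force: [0.4, -0.7, -0.0]
finger_gap: 0.0
gripper_force: 0.0
```

Run:
```python
from fit import *
X=np.load('X.npy')
im=np.mean([read_camera('top').astype(np.float32) for _ in range(4)],0).astype(np.float32)
np.save('top1.npy',im)
g=regions_of('plate_green','top')[0]['pixels']
q=ray('top',cv2.boxPoints(cv2.minAreaRect(np.argwhere(g)[:,::-1].astype(np.float32))),.024);print([inb(p,X)[:2].round(4).tolist() for p in q])
def prof(xs,z,ys=np.linspace(-.02,.02,21)):
    out=[]
    for x in xs:
        uv=proj('top',w([[x,y,z] for y in ys],X)).astype(np.float32)
        out.append(cv2.remap(im,uv[:,:1],uv[:,1:],cv2.INTER_LINEAR).mean((0,1)))
    return np.array(out)
for z,a,b in((.046,-.122,-.09),(.024,-.03,.0),(.024,.085,.11),(.057,.09,.122)):
    xs=np.arange(a,b,.002); print('z',z); print('\n'.join(f'{x*1e3:.0f} {c.round().astype(int)}' for x,c in zip(xs,prof(xs,z))))
```

```text
[[-0.0151, 0.0284], [0.0958, 0.0298], [0.0956, -0.0279], [-0.0149, -0.0289]]
z 0.046
-122 [131 116  94]
-120 [108  95  77]
-118 [86 74 58]
-116 [73 57 40]
-114 [80 53 30]
-112 [111  69  33]
-110 [148  91  43]
-108 [171 107  52]
-106 [181 120  62]
-104 [191 144  81]
-102 [206 176 106]
-100 [221 202 127]
-98 [227 215 136]
-96 [229 217 138]
-94 [229 218 138]
-92 [229 218 138]
z 0.024
-30 [229 218 138]
-28 [229 217 138]
-26 [229 217 138]
-24 [228 216 137]
-22 [221 207 132]
-20 [198 183 119]
-18 [154 145 104]
-16 [123 125 109]
-14 [140 147 141]
-12 [185 189 185]
-10 [216 216 214]
-8 [226 224 224]
-6 [227 225 226]
-4 [228 225 226]
-2 [227 225 226]
z 0.024
85 [220 216 217]
87 [220 216 217]
89 [219 216 216]
91 [217 213 214]
93 [208 203 204]
95 [181 176 176]
97 [137 131 129]
99 [90 80 75]
101 [62 46 35]
103 [53 34 17]
105 [54 32 14]
107 [66 40 18]
109 [98 60 27]
z 0.057
90 [65 49 39]
92 [54 34 18]
94 [53 32 14]
96 [65 39 17]
98 [97 59 27]
100 [139  86  40]
102 [170 106  50]
104 [181 114  56]
106 [176 115  63]
108 [162 116  75]
110 [149 119  87]
112 [142 121  95]
114 [140 122  97]
116 [139 122  98]
118 [138 122  98]
120 [138 121  98]
```

{"fn": "drive_tool", "kwargs": {"deltas": [{"tx": -60, "ty": -1, "tz": 0, "wx": 0, "wy": -0.15, "wz": 0.0}, {"tx": -120, "ty": -1, "tz": 0, "wx": 0, "wy": -0.15, "wz": 0.0}, {"tx": -180, "ty": -1, "tz": 0, "wx": 0, "wy": -0.15, "wz": 0.0}, {"tx": -222, "ty": -1, "tz": 10, "wx": 0, "wy": -0.15, "wz": 0.0}, {"tx": -222, "ty": -1, "tz": 50, "wx": 0, "wy": -0.15, "wz": 0.0}, {"tx": -222, "ty": -1, "tz": 100, "wx": 0, "wy": -0.15, "wz": 0.0}, {"tx": -222, "ty": -1, "tz": 120, "wx": 0, "wy": -0.15, "wz": 0.0}, {"tx": -222, "ty": -1, "tz": 129, "wx": 0, "wy": -0.15, "wz": 0.0}, {"tx": -235, "ty": -1, "tz": 129, "wx": 0, "wy": -0.15, "wz": 0.0}, {"tx": -250, "ty": -1, "tz": 129, "wx": 0, "wy": -0.15, "wz": 0.0}, {"tx": -260, "ty": -1, "tz": 129, "wx": 0, "wy": -0.15, "wz": 0.0}, {"tx": -264, "ty": -1, "tz": 129, "wx": 0, "wy": -0.15, "wz": 0.0}, {"tx": -264, "ty": -1, "tz": 129, "wx": 0, "wy": -0.15, "wz": 0.0}]}}

```text
t: 21.32
position: [0.539, -0.2726, 0.0084]
tool_rot: [0.067, 0.459, 0.885, -0.034]
wrist_force: [-0.7, 0.8, 0.2]
finger_gap: 0.003
gripper_force: 0.0
```

Run:
```python
from fit import *
X=np.array([.5547,-.2912,-.952]);np.save('X2.npy',X)
togo([-.018,0,.0085],X)
```

```text
t 21.325 d [-6.2  2.1  0.8] w [-0.0002  0.1499 -0.0042] tcp box [-0.0242 -0.002   0.0084] F [-0.75  0.75  0.25] gap 0.003
```

{"fn": "drive_tool", "kwargs": {"deltas": [{"tx": -2, "ty": 1, "tz": 0.3, "wx": 0, "wy": 0, "wz": 0}, {"tx": -3, "ty": 2, "tz": 0.5, "wx": 0, "wy": 0, "wz": 0}, {"tx": -4, "ty": 2, "tz": 0.6, "wx": 0, "wy": 0, "wz": 0}, {"tx": -5, "ty": 2, "tz": 0.7, "wx": 0, "wy": 0, "wz": 0}, {"tx": -5, "ty": 2, "tz": 0.7, "wx": 0, "wy": 0, "wz": 0}, {"tx": -5, "ty": 2, "tz": 0.7, "wx": 0, "wy": 0, "wz": 0}]}}

```text
t: 22.08
position: [0.5429, -0.274, 0.008]
tool_rot: [0.065, 0.458, 0.886, -0.034]
wrist_force: [-4.9, 5.8, 3.5]
finger_gap: 0.001
gripper_force: 4.0
```

Run:
```python
from fit import *
togo([-.018,0,.0085],np.load('X2.npy'))
```

```text
t 22.075 d [-2.9 -0.3 -0. ] w [-0.0008  0.1478 -0.003 ] tcp box [-0.0209  0.0003  0.008 ] F [-4.87  5.77  3.53] gap 0.001
```

{"fn": "drive_tool", "kwargs": {"deltas": [{"tx": -3, "ty": 0, "tz": 0.4, "wx": 0, "wy": 0, "wz": 0}, {"tx": -4, "ty": 0, "tz": 0.4, "wx": 0, "wy": 0, "wz": 0}, {"tx": -5, "ty": 0, "tz": 0.4, "wx": 0, "wy": 0, "wz": 0}, {"tx": -5, "ty": 0, "tz": 0.4, "wx": 0, "wy": 0, "wz": 0}]}}

```text
t: 22.58
position: [0.5447, -0.2761, 0.008]
tool_rot: [0.064, 0.458, 0.886, -0.034]
wrist_force: [-10.8, 12.9, 9.9]
finger_gap: -0.002
gripper_force: 9.6
```

Run:
```python
from fit import *
togo([-.018,0,.0085],np.load('X2.npy'))
```

```text
t 22.575 d [-0.2 -0.6 -0.5] w [-0.0018  0.1445 -0.0019] tcp box [-0.0181  0.0006  0.008 ] F [-10.79  12.87   9.87] gap -0.002
```

{"fn": "drive_tool", "kwargs": {"deltas": [{"tx": -2, "ty": 0, "tz": -0.3, "wx": 0, "wy": 0, "wz": 0}, {"tx": -2, "ty": 0, "tz": -0.6, "wx": 0, "wy": 0, "wz": 0}, {"tx": -2, "ty": 0, "tz": -0.6, "wx": 0, "wy": 0, "wz": 0}]}}

```text
t: 22.95
position: [0.5447, -0.2762, 0.008]
tool_rot: [0.062, 0.458, 0.886, -0.034]
wrist_force: [-11.9, 16.4, 10.2]
finger_gap: 0.001
gripper_force: 11.8
```

Run:
```python
from fit import *
togo([-.018,0,.0085],np.load('X2.npy'))
```

```text
t 22.95 d [-0.1 -0.5 -0.5] w [-0.0028  0.1417 -0.0013] tcp box [-0.018   0.0005  0.008 ] F [-11.91  16.37  10.21] gap 0.001
```

{"fn": "drive_tool", "kwargs": {"deltas": [{"tx": 10, "ty": 0, "tz": -1.5, "wx": 0, "wy": 0, "wz": 0}, {"tx": 20, "ty": 0, "tz": -6, "wx": 0, "wy": 0, "wz": 0}, {"tx": 20, "ty": 0, "tz": -8, "wx": 0, "wy": 0, "wz": 0}, {"tx": 20, "ty": 0, "tz": -8, "wx": 0, "wy": 0, "wz": 0}]}}

```text
t: 23.45
position: [0.5358, -0.2645, 0.0151]
tool_rot: [0.067, 0.459, 0.885, -0.035]
wrist_force: [0.0, 0.1, 0.4]
finger_gap: -0.002
gripper_force: 0.0
```

Run:
```python
from fit import *
togo([-.018,0,.0135],np.load('X2.npy'))
```

```text
t 23.45 d [-14.3  -0.    3.8] w [ 1.000e-04  1.512e-01 -4.200e-03] tcp box [-0.0327  0.0001  0.0151] F [0.01 0.12 0.42] gap -0.002
```

Now push red at its level, to about 4 mm past the expected stop.

{"fn": "drive_tool", "kwargs": {"deltas": [{"tx": -6, "ty": 0, "tz": 2.5, "wx": 0, "wy": 0, "wz": 0}, {"tx": -11, "ty": 0, "tz": 3.3, "wx": 0, "wy": 0, "wz": 0}, {"tx": -14, "ty": 0, "tz": 3.8, "wx": 0, "wy": 0, "wz": 0}, {"tx": -17, "ty": 0, "tz": 4.2, "wx": 0, "wy": 0, "wz": 0}, {"tx": -18, "ty": 0, "tz": 4.3, "wx": 0, "wy": 0, "wz": 0}, {"tx": -18, "ty": 0, "tz": 4.3, "wx": 0, "wy": 0, "wz": 0}, {"tx": -18, "ty": 0, "tz": 4.3, "wx": 0, "wy": 0, "wz": 0}]}}

```text
t: 24.32
position: [0.5442, -0.2766, 0.0122]
tool_rot: [0.064, 0.458, 0.886, -0.034]
wrist_force: [-10.0, 9.5, 8.9]
finger_gap: 0.004
gripper_force: 6.6
```

Run:
```python
from fit import *
togo([-.018,0,.0195],np.load('X2.npy'))
```

```text
t 24.325 d [-1.1  0.  -7.2] w [-0.0023  0.1451 -0.0027] tcp box [-0.018  -0.      0.0122] F [-9.97  9.47  8.91] gap 0.004
```

{"fn": "drive_tool", "kwargs": {"deltas": [{"tx": 12, "ty": 0, "tz": -2, "wx": 0, "wy": 0, "wz": 0}, {"tx": 12, "ty": 0, "tz": -9, "wx": 0, "wy": 0, "wz": 0}, {"tx": 12, "ty": 0, "tz": -9, "wx": 0, "wy": 0, "wz": 0}, {"tx": 5, "ty": 0, "tz": -8, "wx": 0, "wy": 0, "wz": 0}, {"tx": 2, "ty": 0, "tz": -7.5, "wx": 0, "wy": 0, "wz": 0}, {"tx": 0, "ty": 0, "tz": -7.2, "wx": 0, "wy": 0, "wz": 0}, {"tx": -1, "ty": 0, "tz": -7, "wx": 0, "wy": 0, "wz": 0}, {"tx": -1, "ty": 0, "tz": -7, "wx": 0, "wy": 0, "wz": 0}]}}

```text
t: 25.32
position: [0.5446, -0.2772, 0.0197]
tool_rot: [0.064, 0.458, 0.886, -0.034]
wrist_force: [-10.1, 9.3, 12.9]
finger_gap: -0.001
gripper_force: 9.3
```

Run:
```python
from fit import *
togo([-.018,0,.0195],np.load('X2.npy'))
```

```text
t 25.325 d [0.8 0.2 0.1] w [-0.0022  0.146  -0.0033] tcp box [-0.0173 -0.0002  0.0197] F [-10.06   9.34  12.89] gap -0.001
```

{"fn": "drive_tool", "kwargs": {"deltas": [{"tx": 12, "ty": 0, "tz": -2, "wx": 0, "wy": 0, "wz": 0}, {"tx": 15, "ty": 0, "tz": -30, "wx": 0, "wy": 0, "wz": 0}, {"tx": 15, "ty": 0, "tz": -80, "wx": 0, "wy": 0, "wz": 0}, {"tx": 15, "ty": 0, "tz": -130, "wx": 0, "wy": 0.15, "wz": 0}, {"tx": 15, "ty": -50, "tz": -180, "wx": 0, "wy": 0.15, "wz": 0}, {"tx": 15, "ty": -110, "tz": -200, "wx": 0, "wy": 0.15, "wz": 0}, {"tx": 15, "ty": -170, "tz": -200, "wx": 0, "wy": 0.15, "wz": 0}, {"tx": 0, "ty": -230, "tz": -200, "wx": 0, "wy": 0.15, "wz": 0}, {"tx": 0, "ty": -230, "tz": -200, "wx": 0, "wy": 0.15, "wz": 0}, {"tx": 0, "ty": -230, "tz": -200, "wx": 0, "wy": 0.15, "wz": 0}]}}

```text
t: 26.58
position: [0.3409, -0.3872, 0.2177]
tool_rot: [0.0, 0.46, 0.888, 0.0]
wrist_force: [0.3, 0.8, 0.4]
finger_gap: 0.001
gripper_force: 0.0
```

Run:
```python
from fit import *
X=np.load('X2.npy')
togo([0,0,.1],X)
for c in('top','scene'):
    im=np.mean([read_camera(c).astype(np.float32) for _ in range(3)],0).astype(np.float32)
    for n,z in(('plate_green',.024),('lid',.006)):
        for g in regions_of(n,c)[:1]:
            q=ray(c,cv2.boxPoints(cv2.minAreaRect(np.argwhere(g['pixels'])[:,::-1].astype(np.float32))),z);print(c,n,round(g['confidence'],2),[inb(p,X)[:2].round(4).tolist() for p in q])
    def prof(xs,z,ys):
        out=[]
        for x in xs:
            uv=proj(c,w([[x,y,z] for y in ys],X)).astype(np.float32)
            out.append(cv2.remap(im,uv[:,:1],uv[:,1:],cv2.INTER_LINEAR).mean((0,1)))
        return np.array(out)
    for z,a,b in((.024,-.022,-.002),(.024,.089,.109),(.057,.093,.108)):
        xs=np.arange(a,b,.002); print(c,'z',z)
        pr=[prof(xs,z,np.linspace(*r,9))for r in((-.022,-.006),(.006,.022))]
        print('\n'.join(f'{x*1e3:.0f} {pr[0][i].round().astype(int)} {pr[1][i].round().astype(int)}' for i,x in enumerate(xs)))
```

```text
t 26.575 d [-44.7 230.1 117.7] w [ 0.0003 -0.     -0.0049] tcp box [-0.0458 -0.2299  0.2177] F [0.26 0.81 0.39] gap 0.001
top plate_green 0.91 [[-0.009, 0.0273], [0.0994, 0.0282], [0.0989, -0.0274], [-0.009, -0.0278]]
top lid 0.77 [[-0.3223, 0.0844], [-0.1247, 0.0854], [-0.1248, 0.0125], [-0.3214, 0.0126]]
top z 0.024
-22 [226 213 134] [226 215 137]
-20 [225 212 134] [225 215 136]
-18 [222 208 132] [223 212 134]
-16 [210 194 123] [212 199 127]
-14 [176 161 107] [180 168 111]
-12 [132 122  92] [134 128  95]
-10 [120 118 106] [118 120 106]
-8 [153 155 149] [150 156 149]
-6 [194 195 192] [193 196 192]
-4 [217 215 214] [217 217 216]
top z 0.024
89 [217 211 212] [215 211 211]
91 [216 211 212] [215 210 211]
93 [215 210 211] [214 210 210]
95 [208 203 204] [209 205 205]
97 [189 184 186] [194 189 189]
99 [154 149 150] [162 157 157]
101 [111 104 103] [120 113 111]
103 [75 64 58] [82 71 65]
105 [57 40 28] [59 43 32]
107 [53 33 17] [53 34 17]
109 [64 39 18] [62 37 16]
top z 0.057
93 [66 53 45] [72 60 52]
95 [54 35 21] [55 38 24]
97 [56 34 16] [55 34 15]
99 [74 45 20] [72 43 18]
101 [112  69  32]
[... 504 characters left out ...]
76] [ 59 113  78]
-8 [127 164 145] [ 98 144 116]
-6 [206 217 216] [169 194 180]
-4 [240 240 245] [238 243 240]
scene z 0.024
89 [239 240 244] [239 240 245]
91 [242 242 247] [241 242 247]
93 [244 245 250] [244 246 249]
95 [240 243 247] [248 250 252]
97 [212 215 219] [243 246 247]
99 [183 186 191] [195 190 187]
101 [148 143 143] [139 126 119]
103 [119  97  84] [97 74 60]
105 [90 51 26] [93 61 39]
107 [83 37  6] [92 51 21]
109 [88 43 12] [93 47 13]
scene z 0.057
93 [84 48 22] [86 50 24]
95 [93 53 24] [87 51 24]
97 [102  58  26] [95 55 24]
99 [124  72  31] [106  59  25]
101 [167 101  42] [125  71  29]
103 [211 132  53] [171 104  44]
105 [237 155  65] [219 138  59]
107 [237 162  75] [247 161  73]
```

```bash
python3 -c "
from bench import workorder
print(workorder.job_done())"
```

```text
the job is handed in; nothing more can be done
None
```

The job is handed in at about 27 s of the 58 s allowed: the lid lies flat on the bench, and the three plates are square and hard against the end wall by both cameras and the push stops, though no verdict came back.

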